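Balance a tonearm to find its pivot point

TASK

Before the pivot is fitted to the longer of the two weighted wooden record-player tonearms, find its balance point: lay that arm squarely across the crest of the balance block so that it stays balanced there, level, resting on the crest alone. Leave the shorter tonearm where it lies.

Things in the scene. Friction and masses are not known exactly. Their poses are not given: they have to be found in the camera images.
- long_arm: Longer tonearm, loose: wooden bar 300 mm long, 16 wide, 18 high, flat underside; aluminium counterweight (cylinder along the bar, 36 mm diameter, 40 long, flush below) 5 mm from one end, black cartridge head (30 x 22 x 20 mm) on the other. 0.16 to 0.26 kg. Origin: underside, middle of the length; x along the bar towards the cartridge head (weight at -x), y across, z up.
- long_arm_balance (a point): The long arm's balance point (centre of mass), taken on its underside; no mark shows it: 60 mm from the middle of the 300 mm length towards the counterweight, 45 mm from the counterweight's inner face. The bar is bare wood here, 16 mm wide and 18 mm high, and can be gripped across its width. Axes as the long arm's.
- short_arm: Shorter tonearm, not to be moved: same make, wood, counterweight and cartridge head, but 200 mm long. Origin on the underside at the middle of its length, x towards the cartridge head.
- balance_block: Balance block, fixed: aluminium ridge with sloping sides on a base 100 x 80 x 10 mm, with a flat cork crest 28 mm wide, 60 mm long, 60 mm above the table. Origin: centre of the underside, below the crest's middle. x across the ridge (the balanced arm lies along it, either way round), y along the crest, z up. The arm stays level if its balance point is over the crest's width.

How it is judged:
At the end, for the whole second after the job is handed in: The long arm lies on the crest of the balance block, released and at rest, upright and level within about 6 degrees, its underside at crest height within 10 mm, lying across the crest within 15 degrees of square (either way round); the short arm is within 30 mm of where it started (angle between long_arm's own z axis and vertical below 0.1 rad and z of long_arm in the frame of balance_block between 0.05 and 0.07 m and angle between the x axis of long_arm and the x axis of balance_block, either way round below 0.26 rad and contact force between long_arm and balance_block above 0.8 N and linear speed of long_arm below 0.03 m/s and distance of short_arm from where it was at the start of the episode below 0.03 m); the robot touches nothing.
It fails at once if the shorter tonearm is moved by more than 30 mm (distance of short_arm from where it was at the start of the episode above 0.03 m).
It also fails if it takes over 38 s, if anything falls off the work surface, if the arm or the gripper's body presses on something with over 40 N, if the wrist force passes 120 N, or if a joint passes its speed limit or range.

ROBOT

A 6-joint arm with a two-finger parallel gripper is mounted at the origin on the work surface. World frame = base frame: x ahead of the robot, y to its left, z up, the work surface at z = 0. Lengths are in m, angles in rad, forces in N, time in s.
With the tool pointing down it reaches from about 0.275 to 0.825 m from the base axis. Payload 5.2 kg.
Tool frame: the origin (TCP) lies at the very end of the fingers, on their centre line; the grasp point (between the pads) lies 19 mm behind it; z points along the fingers, y is the direction in which the jaws open and shut (so a half turn about z gives the same grasp; the last joint's range is limited). The gripper opens to 93 mm and grips with 3 to 60 N. Pads are 15 mm wide; open, the fingers measure 128 mm over their backs; the gripper's body (75 mm by 188 mm) begins 65 mm behind the grasp point.
Start: joints at [1.022, 0.259, 1.535, -0, 1.348, -0.203], TCP at [0.186, 0.517, 0.219] pointing down, gripper open.
Joint ranges: [-3.14, 3.14], [-0.91, 2.08], [0.19, 2.58], [-1.22, 4.36], [0.22, 2.71], [-3.12, 3.12]. Speed limits (rad/s): [2.57, 2.57, 3.14, 3.14, 3.14, 3.14].

INTERFACE

Orientations are given as a rotation vector (axis times angle).
In Python, from station import arm gives the robot as it stands.
- The arm moves only by the tool send_rows, never from a script. Its argument "moves" is text: rows parted by semicolons, each of 5 numbers parted by spaces: the shift along the world's x, y, z in mm, then the turn about the world's z in degrees, then the closure, from -1 (fully open) to 1 (shut). In form: x y z twist claw; .... A call has 1 to 5 rows; each row shifts and turns the commanded pose from where the row before left it; what a row does not reach is not made up. A row lasts 1/10 s, in which the tool goes at most 50 mm and 8.59 degrees, less where a joint would pass 70% of its speed; a pose out of reach is approached as far as the arm can. A call is refused whole if a number of a shift passes 50 or a number of a turn 8.59, either way. A call with a gripper value outside its range is refused whole. The fingers move at their own pace and stop on an object; "squeeze" is the grip in N (left out, the last holds). Time passes only in rows, so rows that do not move let the fingers close. It gives the time, the measured TCP pose, the force and the opening at its end, in the units of the state.
- arm.state(): the state, without advancing time (a new reading comes with each control period).
- arm.read_camera(name): name is "scene" or "top"; returns (picture, depth): 384x512x3 uint8, red, green, blue; 384x512 float32, m along the optical axis (not along the pixel's ray), 0 where there is no reading.
- arm.get_calibration(name): a dict with "vertical_fov" (degrees; the focal length in pixels is half the picture's height over the tangent of half this angle, whatever the lens; pixels are square), "cx", "cy" (the principal point, pixels), "dist" ([k1, k2, p1, p2, k3] as OpenCV has them; the pictures are not rectified), "rvec" (rotation vector, rad) and "tvec" (3), from world to camera coordinates, as OpenCV has them. Camera axes: x right, y down, z forward; pixel columns grow to the right and rows downward; lengths in m; the calibration is good to about 2 mm. A picture is of the moment at which its call begins. get_calibration takes no time and is no camera call.
- arm.hand_in(): hands the job in, once; it reports no verdict.
The state is a dict: "time_s": time; "joint_pos": joint angles; "joint_vel": joint speeds; "joint_torque": joint torques, N m; "position": TCP position; "eef_rot": TCP orientation; "wrist_force": force on the tool from outside, world axes, zero at the start; "ft_torque": the same for the moment, N m; "gripper_width": finger opening in m.
Only numpy, scipy, OpenCV 4.12 (cv2) and the standard library are available. Lean on these libraries where they do the work, as an engineer would, in place of code of your own. Each camera call takes 0.05 s, during which the arm holds its last target.

## Working session

There is one attempt and no reset: what is moved stays moved. The work goes in short steps, Python scripts to look and compute and a tool call to move; the robot and the scene stay as the last step left them, time stands still between calls to the robot, and variables do not carry over. Pictures are saved under pics/ and viewed, and the job is handed in when it is done.

Besides the shell and the picture viewer there is one more tool, called after ">>>" in YAML: its name, and indented under it one key for each argument. send_rows: Moves the arm, as the interface text tells. Its arguments: {"type":"object","properties":{"moves":{"type":"string"},"squeeze":{"type":"number"}},"required":["moves"]}

```bash
mkdir -p pics; cat > h.py <<'E'
import numpy as np, cv2
from station import arm
def cam(n):
    c=arm.get_calibration(n); img,d=arm.read_camera(n); return c,img,d
def world(c,shape,d):
    h,w=shape[:2]; f=h/2/np.tan(np.radians(c["vertical_fov"])/2)
    K=np.array([[f,0,c["cx"]],[0,f,c["cy"]],[0,0,1]])
    u,v=np.meshgrid(np.arange(w),np.arange(h))
    p=cv2.undistortPoints(np.stack([u,v],-1).reshape(-1,1,2).astype(np.float64),K,np.array(c["dist"],float)).reshape(h,w,2)
    P=np.dstack([p[...,0]*d,p[...,1]*d,d])
    R=cv2.Rodrigues(np.array(c["rvec"],float))[0]
    W=(P-np.array(c["tvec"],float).ravel())@R
    W[d<=0]=np.nan
    return W
E
python3 - <<'E'
from h import *
for n in ("top","scene"):
    c,i,d=cam(n); print(n,c)
    cv2.imwrite(f"pics/{n}0.png",i[...,::-1]); np.savez(f"{n}0.npz",W=world(c,i.shape,d),i=i,d=d)
print(arm.state())
E
```

```text
top {'vertical_fov': 49.07472543153039, 'cx': 255.97008079874774, 'cy': 188.5368501245671, 'dist': array([-0.02912876,  0.        ,  0.        ,  0.        ,  0.        ]), 'rvec': array([ 2.13976897, -2.14386935,  0.19225162]), 'tvec': array([0.02680448, 0.54726127, 0.86443134])}
scene {'vertical_fov': 48.197632528828954, 'cx': 256.3343012122318, 'cy': 178.83019648219565, 'dist': array([-0.02293085,  0.        ,  0.        ,  0.        ,  0.        ]), 'rvec': array([ 0.95951245,  2.45922266, -1.06446341]), 'tvec': array([ 0.36451839, -0.25517306,  1.27714072])}
{'time_s': 0.1, 'joint_pos': array([ 1.02219174e+00,  2.59280188e-01,  1.53599129e+00, -2.73006133e-05,
        1.34799780e+00, -2.02839175e-01]), 'joint_vel': array([ 0.00049997, -0.001543  , -0.00175732,  0.00173875,  0.00112391,
        0.00130967]), 'joint_torque': array([ 2.23679686e-03, -4.38209796e+01, -2.84641296e+01,  7.19018583e-02,
        3.61895270e-02, -7.22866366e-05]), 'position': array([0.18614358, 0.51700732, 0.21788834]), 'eef_rot': array([-5.40314432e-01, -3.09417986e+00,  2.46480010e-03]), 'wrist_force': array([ 0.44040204,  0.13353935, -0.48633415]), 'ft_torque': array([0.01573678, 0.03327379, 0.02458846]), 'gripper_width': 0.09322274289132321}
```

View pics/top0.png

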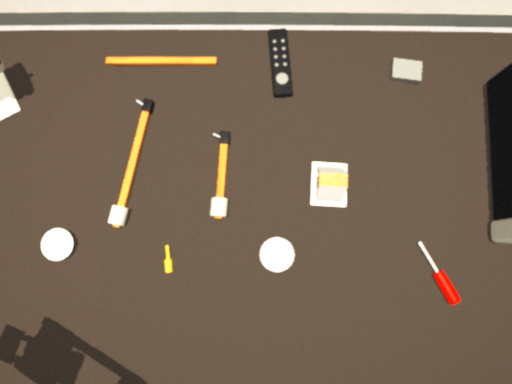

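View pics/scene0.png

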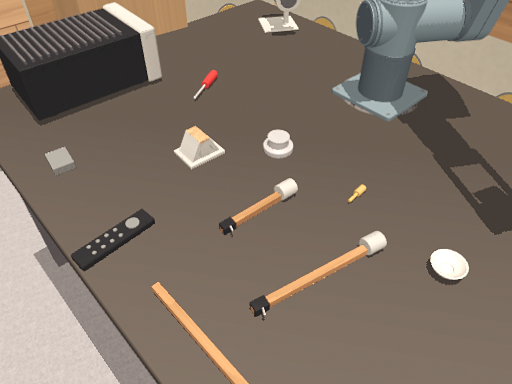

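The top view shows the long arm from its weight at (118,215) to its head at (147,105), and the short arm from (219,207) to (224,137). The block is at (329,184), with its cork crest running left to right. Next I measure these.

```bash
python3 - <<'E'
from h import *
z=np.load("top0.npz"); W=z["W"]; i=z["i"]
hsv=cv2.cvtColor(i,cv2.COLOR_RGB2HSV)
wood=(hsv[...,1]>120)&(hsv[...,2]>120)
n,l,s,c=cv2.connectedComponentsWithStats(wood.astype(np.uint8))
for k in range(1,n):
    if s[k,4]<40: continue
    P=W[l==k]; P=P[~np.isnan(P[:,0])]
    m=np.median(P[:,:2],0); r=cv2.minAreaRect(P[:,:2].astype(np.float32)*1000)
    vx=cv2.fitLine(P[:,:2].astype(np.float32),cv2.DIST_HUBER,0,.001,.001).ravel()
    print(k,s[k],"z",np.percentile(P[:,2],[5,50,95]).round(4),"rect",np.round(r[0],1),np.round(r[1],1),round(r[2],1),"line",vx.round(4))
def px(u,v): print((u,v),W[v,u].round(4))
for p in [(118,210),(118,215),(119,222),(147,105),(146,100),(219,207),(224,137),(20,300)]: px(*p)
# block
print("block region")
B=W[155:215,300:360]; 
for lo,hi in [(0.004,0.014),(0.054,0.066)]:
    m=(B[...,2]>lo)&(B[...,2]<hi); P=B[m]; r=cv2.minAreaRect(P[:,:2].astype(np.float32)*1000); print(lo,len(P),np.median(P[:,2]),r)
# all tall things over 0.03
print("short depth / others")
for nm,(u0,u1,v0,v1) in dict(long=(95,165,90,235),short=(205,240,125,225)).items():
    R=W[v0:v1,u0:u1]; m=R[...,2]>0.024; P=R[m]
    ys,xs=np.nonzero(m); print(nm,len(P),P[:,2].max(), cv2.minAreaRect(P[:,:2].astype(np.float32)*1000))
    m=R[...,2]>0.009; P=R[m];print(cv2.minAreaRect(P[:,:2].astype(np.float32)*1000))
E
```

```text
1 [ 105   56  113   11 1138] z [0.0002 0.017  0.0208] rect [864.4 252.1] [ 30.6 269.3] 0.3 line [0.0073 1.     0.8579 0.2922]
2 [117 110  33  97 972] z [0.0001 0.0177 0.0209] rect [626.7 305.5] [ 26.9 227.2] 78.2 line [ 0.9796 -0.201   0.6313  0.2987]
3 [215 143  14  54 509] z [0.0001 0.0181 0.0211] rect [596.3 103.6] [ 21.9 122.7] 86.1 line [ 0.9979 -0.0654  0.5966  0.1024]
10 [163 244  11  30 215] z [-0.001   0.0112  0.0177] rect [398.7 221. ] [63.6 21. ] 7.8 line [0.9862 0.1655 0.4    0.2188]
11 [433 269  29  37 516] z [0.0011 0.0236 0.0281] rect [ 333.  -394.6] [86.8 35.7] 28.0 line [ 0.889   0.458   0.3208 -0.3922]
(118, 210) [0.5018 0.3236 0.0378]
(118, 215) [0.4913 0.3242 0.0344]
(119, 222) [0.4763 0.322  0.0321]
(147, 105) [0.7462 0.2752 0.02  ]
(146, 100) [0.7578 0.2777 0.0213]
(219, 207) [0.5083 0.1058 0.0366]
(224, 137) [0.67   0.0975 0.0202]
(20, 300) [0.3088 0.5398 0.002 ]
block region
0.004 674 0.010678480221559452 ((564.3568115234375, -142.56088256835938), (135.56378173828125, 137.84637451171875), 88.80574035644531)
0.054 460 0.060793987146348094 ((564.022216796875, -137.8831024169922), (60.535301208496094, 37.04216003417969), 86.3412094116211)
short depth / others
long 288 0.04004605530862945 ((614.6290283203125, 306.83306884765625), (34.56825256347656, 289.1892395019531), 80.02871704101562)
((615.5037841796875, 305.88330078125), (36.136199951171875, 300.9039001464844), 80.02871704101562)
short 287 0.040477569090348726 ((584.5770263671875, 105.13883972167969), (34.28763961791992, 188.03707885742188), 87.04020690917969)
((585.5823364257812, 107.04096984863281), (35.30839920043945, 198.97744750976562), 88.43604278564453)
```

```bash
python3 - <<'E'
from h import *
z=np.load("top0.npz"); W=z["W"]; i=z["i"]
hsv=cv2.cvtColor(i,cv2.COLOR_RGB2HSV)
wood=(hsv[...,1]>120)&(hsv[...,2]>120)
for nm,(u0,u1,v0,v1) in dict(long=(95,165,90,235),short=(205,240,125,225)).items():
    R=W[v0:v1,u0:u1]; w=wood[v0:v1,u0:u1]
    P=R[w&(R[...,2]>0.014)&(R[...,2]<0.022)]
    vx,vy,x0,y0=cv2.fitLine(P[:,:2].astype(np.float32),cv2.DIST_HUBER,0,.001,.001).ravel()
    if vx<0: vx,vy=-vx,-vy
    a=(R[...,0]-x0)*vx+(R[...,1]-y0)*vy; b=-(R[...,0]-x0)*vy+(R[...,1]-y0)*vx
    print(nm,np.degrees(np.arctan2(vy,vx)),x0,y0)
    for q,m in dict(weight=R[...,2]>0.028,all=(R[...,2]>0.01)&(abs(b)<.02),wood=w&(R[...,2]>0.014)).items():
        s=a[m]; t=b[m]; print(q,np.percentile(s,[0,2,50,98,100]).round(4),"across",np.percentile(t,[2,50,98]).round(4))
    for s in (-.15,-.145,-.14,-.10,-.095): print(s,x0+s*vx,y0+s*vy)
B=W[150:220,300:365]; I=i[150:220,300:365]
c=(hsv[150:220,300:365,1]>120)&(hsv[150:220,300:365,2]>120)
P=B[(c)&(B[...,2]>.055)]; print("cork",len(P),cv2.minAreaRect(P[:,:2].astype(np.float32)*1000),P.mean(0))
P=B[(abs(B[...,2]-.0107)<.004)&(I.min(-1)>140)]; print("base",len(P),cv2.minAreaRect(P[:,:2].astype(np.float32)*1000))
P=B[(B[...,2]>.006)&(I.min(-1)>120)|(c&(B[...,2]>.05))]; print("all",len(P),cv2.minAreaRect(P[:,:2].astype(np.float32)*1000))
cv2.imwrite("pics/b.png",cv2.resize(i[145:225,295:370,::-1],None,fx=7,fy=7,interpolation=cv2.INTER_CUBIC))
cv2.imwrite("pics/l.png",cv2.resize(i[90:235,90:175,::-1],None,fx=4,fy=4,interpolation=cv2.INTER_CUBIC))
E
```

```text
long -11.755296 0.62098455 0.30167145
weight [-0.1514 -0.1506 -0.1314 -0.1123 -0.1116] across [-0.0149 -0.0016  0.0152]
all [-0.1565 -0.1506 -0.0281  0.1382  0.1441] across [-0.0159 -0.0012  0.0131]
wood [-0.1565 -0.107   0.0002  0.1116  0.1155] across [-0.0077 -0.      0.0084]
-0.15 0.47413057 0.33223128
-0.145 0.4790257 0.3312126
-0.14 0.4839208 0.33019397
-0.1 0.5230819 0.32204467
-0.095 0.52797705 0.321026
short -3.904878 0.59193414 0.103498265
weight [-0.1015 -0.101  -0.0818 -0.0619 -0.061 ] across [-0.0145 -0.0001  0.0148]
all [-0.1062 -0.1018 -0.0279  0.0885  0.0934] across [-0.016  -0.0002  0.0156]
wood [-0.1062 -0.104   0.0017  0.0633  0.0657] across [-0.0077  0.      0.0078]
-0.15 0.44228238 0.1137133
-0.145 0.44727075 0.113372795
-0.14 0.45225915 0.1130323
-0.1 0.49216628 0.11030829
-0.095 0.49715468 0.10996778
cork 15 ((562.5166625976562, -137.9482879638672), (58.92806625366211, 18.378084182739258), 87.14091491699219) [ 0.5618697  -0.13795629  0.06033376]
base 563 ((564.1871948242188, -137.8316650390625), (80.33865356445312, 100.51836395263672), 86.35433959960938)
all 1558 ((564.439453125, -137.84774780273438), (80.33865356445312, 101.13391876220703), 86.35433959960938)
```

View pics/b.png

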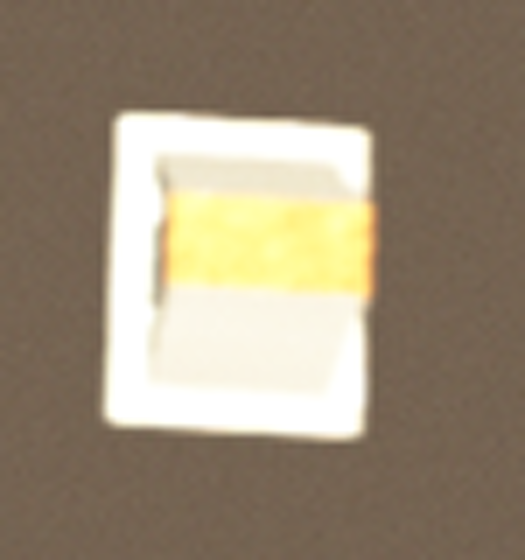

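View pics/l.png

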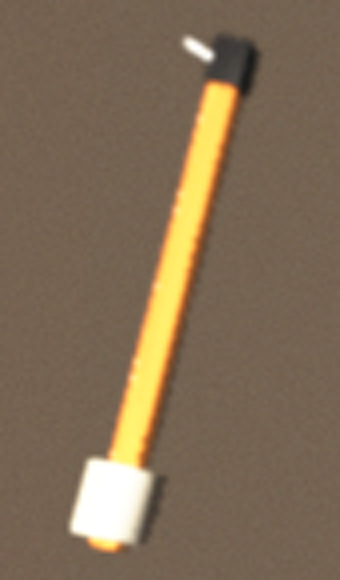

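Measured poses:

| Item | Position | Direction |
|---|---|---|
| Balance point | about (0.556, 0.315) | bar at -11.75° |
| Crest | (0.564, -0.138) | block x axis at -3.65° |

The jaws need a +8° twist.

>>> send_rows:
  moves: "40 -22 0 2 -1; 40 -22 0 2 -1; 40 -22 0 2 -1; 40 -22 0 2 -1; 40 -22 0 0 -1"
  squeeze: 20

```text
time_s: 0.6
position: [0.3875, 0.4062, 0.2183]
eef_rot: [-0.321, -3.125, 0.001]
wrist_force: [0.5, 0.0, 0.8]
gripper_width: 0.0932
```

>>> send_rows:
  moves: "40 -22 0 0 -1; 40 -22 0 0 -1; 40 -22 -20 0 -1; 40 -22 -30 0 -1; 0 0 0 0 -1"

```text
time_s: 1.1
position: [0.5451, 0.3169, 0.1659]
eef_rot: [-0.331, -3.119, 0.007]
wrist_force: [-0.2, -0.1, 0.1]
gripper_width: 0.093
```

>>> send_rows:
  moves: "0 0 -25 0 -1; 0 0 -25 0 -1; 0 0 -25 0 -1; 0 0 0 0 -1; 0 0 0 0 -1"

```text
time_s: 1.6
position: [0.5424, 0.3216, 0.0963]
eef_rot: [-0.322, -3.124, 0.001]
wrist_force: [0.2, 0.5, 0.2]
gripper_width: 0.093
```

>>> send_rows:
  moves: "13.5 -6.5 -15 0 -1; 0 0 -15 0 -1; 0 0 -15 0 -1; 0 0 0 0 -1; 0 0 0 0 -1"

```text
time_s: 2.1
position: [0.5566, 0.3147, 0.051]
eef_rot: [-0.323, -3.124, 0.0]
wrist_force: [-0.4, 0.2, 0.6]
gripper_width: 0.0935
```

```bash
python3 - <<'E'
from h import *
c,i,d=cam("scene"); W=world(c,i.shape,d)
cv2.imwrite("pics/s1.png",cv2.resize(i[150:340,200:470,::-1],None,fx=2.9,fy=2.9))
s=arm.state();print(s["position"],s["eef_rot"])
E
```

```text
[0.55698459 0.31490093 0.05162686] [3.23170209e-01 3.12429333e+00 4.43625530e-04]
```

View pics/s1.png

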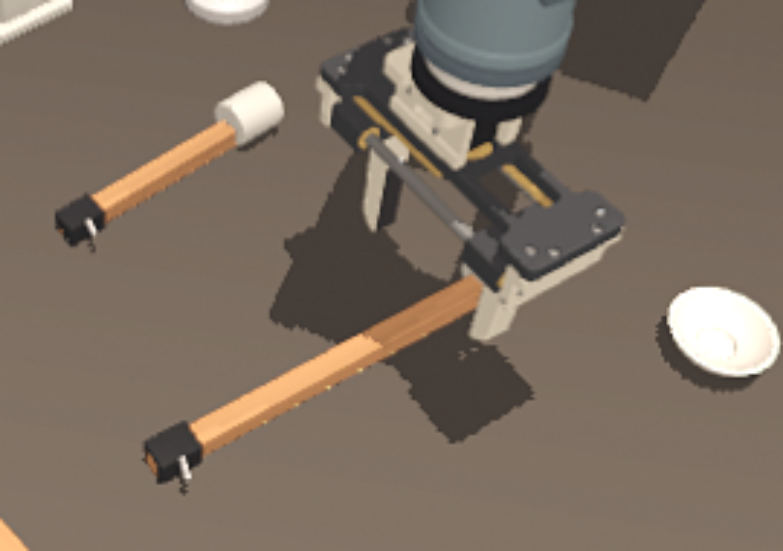

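The open fingers straddle the bar, with tips near (380,225) and (485,335) in the crop, and the short arm is clear. I'll go down to a TCP height of about 5 mm.

>>> send_rows:
  moves: "0 0 -15 0 -1; 0 0 -15 0 -1; 0 0 -10 0 -1; 0 0 -6 0 -1; 0 0 0 0 -1"

```text
time_s: 2.65
position: [0.5555, 0.3145, 0.0035]
eef_rot: [-0.323, -3.122, 0.002]
wrist_force: [-0.8, -0.2, -1.1]
gripper_width: 0.0927
```

>>> send_rows:
  moves: "0 0 0 0 0; 0 0 0 0 0.5; 0 0 0 0 1; 0 0 0 0 1; 0 0 0 0 1"
  squeeze: 25

```text
time_s: 3.15
position: [0.5567, 0.3149, 0.0055]
eef_rot: [0.323, 3.124, 0.0]
wrist_force: [-0.1, -0.4, -1.3]
gripper_width: 0.0578
```

>>> send_rows:
  moves: "0 0 0 0 1; 0 0 0 0 1; 0 0 0 0 1; 0 0 0 0 1; 0 0 0 0 1"

```text
time_s: 3.65
position: [0.5565, 0.315, 0.0052]
eef_rot: [0.323, 3.125, 0.0]
wrist_force: [0.9, -0.1, -0.1]
gripper_width: 0.0178
```

>>> send_rows:
  moves: "0 0 0 0 1; 0 0 0 0 1; 0 0 0 0 1; 0 0 10 0 1; 0 0 20 0 1"

```text
time_s: 4.15
position: [0.5548, 0.314, 0.0339]
eef_rot: [-0.323, -3.121, 0.004]
wrist_force: [0.3, 0.1, -1.9]
gripper_width: 0.0157
```

>>> send_rows:
  moves: "0 0 25 0 1; 0 0 30 0 1; 0 0 30 0 1; 0 0 20 0 1; 0 0 0 0 1"

```text
time_s: 4.65
position: [0.5585, 0.3154, 0.1443]
eef_rot: [0.323, 3.119, 0.004]
wrist_force: [0.9, 0.5, -1.8]
gripper_width: 0.0158
```

```bash
python3 - <<'E'
from h import *
c,i,d=cam("scene")
cv2.imwrite("pics/s2.png",cv2.resize(i[100:340,150:470,::-1],None,fx=2.4,fy=2.4))
s=arm.state();print(s["position"],s["eef_rot"],s["wrist_force"],s["ft_torque"],s["gripper_width"])
E
```

```text
[0.55729984 0.31497979 0.14193631] [3.22986644e-01 3.12186505e+00 1.96554770e-03] [ 0.43358427  0.29395916 -3.23923872] [-0.03473234 -0.02923246 -0.02990918] 0.015650294090618553
```

View pics/s2.png

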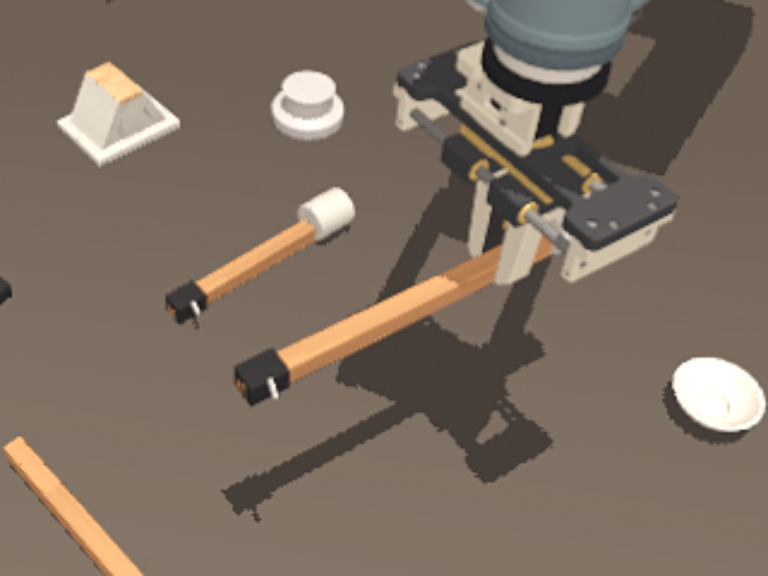

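The arm is lifted and looks level, and the short arm hasn't moved. I'll carry it to the block.

>>> send_rows:
  moves: "1 -20 0 1 1; 1 -35 0 1 1; 1 -35 0 1 1; 1 -35 0 1 1; 1 -35 0 1 1"

```text
time_s: 5.2
position: [0.56, 0.1534, 0.1381]
eef_rot: [-0.185, -3.132, 0.001]
wrist_force: [-0.4, 0.2, -1.4]
gripper_width: 0.0158
```

>>> send_rows:
  moves: "1 -35 0 1 1; 1 -35 0 1 1; 0 -35 0 1 1; 0 -35 0 0 1; 0 -35 0 0 1"

```text
time_s: 5.7
position: [0.562, -0.0214, 0.1383]
eef_rot: [-0.104, -3.136, -0.001]
wrist_force: [0.2, -0.2, -1.5]
gripper_width: 0.0157
```

>>> send_rows:
  moves: "0 -35 0 0 1; 0 -35 0 0 1; 0 -30 0 0 1; 0 -15 0 0 1; 0 0 0 0 1"

```text
time_s: 6.2
position: [0.5627, -0.1366, 0.1388]
eef_rot: [-0.109, -3.138, -0.001]
wrist_force: [0.5, 0.5, -1.4]
gripper_width: 0.0155
```

>>> send_rows:
  moves: "0 0 0 0 1; 0 0 0 0 1"

```text
time_s: 6.4
position: [0.5633, -0.1335, 0.1398]
eef_rot: [-0.102, -3.139, -0.002]
wrist_force: [-0.3, 0.5, -1.9]
gripper_width: 0.0156
```

```bash
python3 - <<'E'
from h import *
for n in ("scene","top"):
    c,i,d=cam(n); W=world(c,i.shape,d); np.savez(n+"3.npz",W=W,i=i)
    cv2.imwrite(f"pics/{n}3.png",i[...,::-1])
s=arm.state();print(s["time_s"],s["position"],s["eef_rot"],s["wrist_force"],s["ft_torque"],s["gripper_width"])
n=s["eef_rot"];print(2*np.degrees(np.arctan2(n[1],n[0]))-180)
E
```

```text
6.5 [ 0.56350269 -0.13361266  0.14012529] [-1.01762831e-01 -3.13971582e+00 -6.86443444e-04] [ 0.34667387 -0.49668855 -1.48450619] [0.05335645 0.04207272 0.0415442 ] 0.015939312491144064
-363.71278208888987
```

View pics/scene3.png

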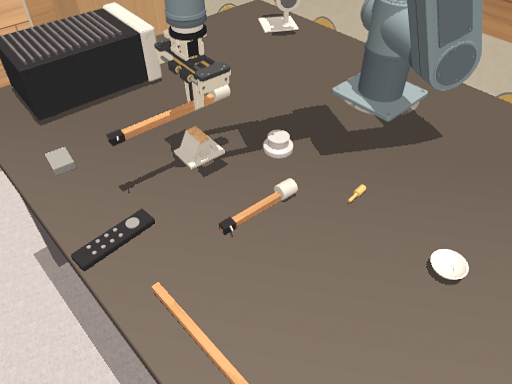

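View pics/top3.png

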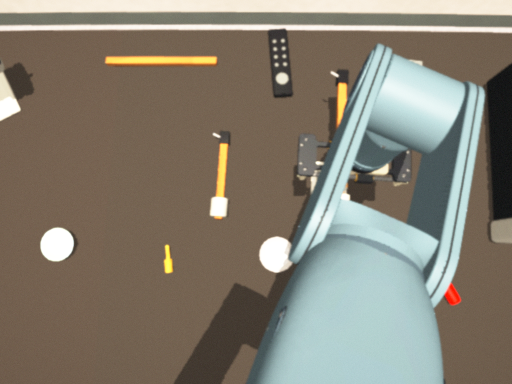

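Both views show the arm above the block and the short arm unmoved, at (220,170) in the top view. I'll check the pitch and where the bar sits along its axis relative to the TCP.

```bash
python3 - <<'E'
from h import *
t=np.array([0.5635,-0.1336,0.140]); a=np.radians(-3.7); u=np.array([np.cos(a),np.sin(a)])
for n in ("scene","top"):
    z=np.load(n+"3.npz"); W=z["W"]; i=z["i"]
    hsv=cv2.cvtColor(i,cv2.COLOR_RGB2HSV)
    wood=(hsv[...,1]>90)&(hsv[...,2]>80)&(hsv[...,0]<25)
    s=(W[...,0]-t[0])*u[0]+(W[...,1]-t[1])*u[1]; b=-(W[...,0]-t[0])*u[1]+(W[...,1]-t[1])*u[0]
    box=(abs(b)<.03)&(W[...,2]>.11)&(W[...,2]<.19)
    for q,m in dict(wood=wood&box&(s>.03),far=box&(s>.16),near=box&(s<-.03)&(s>-.2)).items():
        if m.sum()<8: continue
        print(n,q,m.sum(),"s",np.percentile(s[m],[0,2,50,98,100]).round(4),"b",np.percentile(b[m],[2,50,98]).round(4),"z",np.percentile(W[...,2][m],[2,50,98]).round(4))
        if q=="wood":
            for lo in np.arange(.03,.2,.03):
                k=m&(s>lo)&(s<lo+.03)
                if k.sum()>5: print("  ",lo.round(2),"ztop",np.percentile(W[...,2][k],[50,90]).round(4),"b",np.median(b[k]).round(4))
E
```

```text
scene wood 716 s [0.0303 0.0328 0.1087 0.1769 0.2089] b [-0.0065  0.0068  0.0103] z [0.1369 0.1503 0.155 ]
   0.03 ztop [0.15   0.1538] b 0.0067
   0.06 ztop [0.1509 0.1539] b 0.0067
   0.09 ztop [0.1503 0.1537] b 0.0066
   0.12 ztop [0.1502 0.1544] b 0.0071
   0.15 ztop [0.1511 0.1539] b 0.0069
   0.18 ztop [0.149  0.1556] b -0.0022
scene far 310 s [0.1603 0.1612 0.188  0.2082 0.2089] b [-0.0085  0.0079  0.0134] z [0.1365 0.1519 0.157 ]
scene near 283 s [-0.091  -0.0856 -0.0554 -0.0313 -0.03  ] b [-0.0069  0.0124  0.0185] z [0.1376 0.1548 0.1692]
top wood 188 s [0.0885 0.092  0.1383 0.181  0.1814] b [-0.0067  0.0067  0.0083] z [0.1386 0.1527 0.1567]
   0.09 ztop [0.1525 0.1553] b 0.0071
   0.12 ztop [0.1515 0.1548] b 0.0073
   0.15 ztop [0.153  0.1548] b 0.006
   0.18 ztop [0.1544 0.1571] b -0.001
top far 268 s [0.1605 0.1616 0.187  0.208  0.2111] b [-0.0094  0.0025  0.0198] z [0.144  0.1552 0.1589]
top near 40 s [-0.056  -0.0558 -0.0511 -0.0401 -0.0385] b [-0.0153 -0.0081 -0.0012] z [0.1523 0.1691 0.1738]
```

The bar is level. The head tip reads 208.5 mm ahead of the TCP against 210 expected, so the offset is about 1.5 mm. I'll correct by +2/-4 mm and lower.

>>> send_rows:
  moves: "2 -4 -15 0 1; 0 0 -20 0 1; 0 0 -17 0 1; 0 0 -10 0 1; 0 0 0 0 1"

```text
time_s: 7.0
position: [0.5646, -0.138, 0.0768]
eef_rot: [-0.103, -3.137, -0.002]
wrist_force: [-0.1, 0.3, -1.8]
gripper_width: 0.0159
```

>>> send_rows:
  moves: "0 0 -4 0 1; 0 0 0 0 1; 0 0 0 0 1; 0 0 0 0 1"

```text
time_s: 7.4
position: [0.5659, -0.1394, 0.0749]
eef_rot: [0.104, 3.139, -0.001]
wrist_force: [-0.1, 0.7, -0.8]
gripper_width: 0.0159
```

>>> send_rows:
  moves: "0 1 -4 0 1; 0 0 -3 0 1; 0 0 0 0 1; 0 0 0 0 1"

```text
time_s: 7.8
position: [0.5654, -0.1381, 0.067]
eef_rot: [-0.105, -3.139, -0.0]
wrist_force: [-0.2, -0.4, -1.8]
gripper_width: 0.0157
```

>>> send_rows:
  moves: "0 0 -1 0 1; 0 0 0 0 1; 0 0 0 0 1; 0 0 0 0 1"

```text
time_s: 8.2
position: [0.5656, -0.1382, 0.0663]
eef_rot: [0.105, 3.14, -0.0]
wrist_force: [-0.2, -0.0, -1.6]
gripper_width: 0.0158
```

>>> send_rows:
  moves: "0 0 -1 0 1; 0 0 0 0 1; 0 0 0 0 1; 0 0 0 0 1"

```text
time_s: 8.6
position: [0.5655, -0.1382, 0.0652]
eef_rot: [-0.105, -3.14, -0.0]
wrist_force: [0.2, 0.0, -2.1]
gripper_width: 0.0157
```

```bash
python3 - <<'E'
from h import *
c,i,d=cam("scene")
cv2.imwrite("pics/s4.png",cv2.resize(i[40:180,80:300,::-1],None,fx=3.5,fy=3.5))
s=arm.state();print(s["time_s"],s["position"],s["eef_rot"],s["wrist_force"],s["ft_torque"],s["gripper_width"])
E
```

```text
8.65 [ 0.5654905  -0.13816923  0.06515431] [-1.04480643e-01 -3.13977319e+00 -5.40565711e-05] [-0.45767475 -0.51685913 -1.42252922] [-0.0344901   0.00106383 -0.01457225] 0.01609051734537837
```

View pics/s4.png

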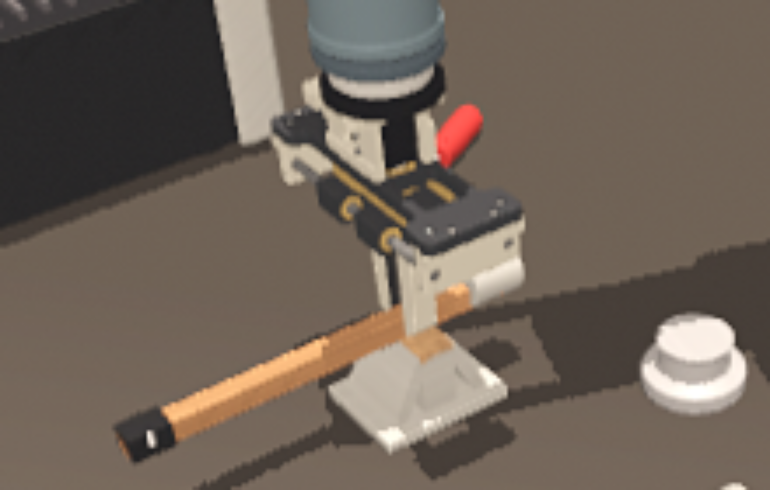

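The bar sits over the crest but still carries its full weight in the gripper (about -1.8 N), so I'll keep lowering in 1 mm steps.

>>> send_rows:
  moves: "0 0 -1 0 1; 0 0 0 0 1; 0 0 0 0 1"

```text
time_s: 8.95
position: [0.5655, -0.1382, 0.0651]
eef_rot: [0.104, 3.139, -0.0]
wrist_force: [-2.6, 1.2, 6.4]
gripper_width: 0.0157
```

>>> send_rows:
  moves: "0 0 -1 0 1; 0 0 0 0 1; 0 0 0 0 1"

```text
time_s: 9.25
position: [0.5656, -0.1382, 0.0651]
eef_rot: [0.104, 3.139, -0.001]
wrist_force: [-3.9, 1.6, 11.9]
gripper_width: 0.0158
```

Contact is made. I'll ease off and open gently.

>>> send_rows:
  moves: "0 0 1.5 0 1; 0 0 0 0 1; 0 0 0 0 1; 0 0 0 0 1"
  squeeze: 5

```text
time_s: 9.65
position: [0.5658, -0.1383, 0.0651]
eef_rot: [0.105, 3.139, -0.0]
wrist_force: [-0.7, 1.7, 5.3]
gripper_width: 0.016
```

>>> send_rows:
  moves: "0 0 0 0 0.7; 0 0 0 0 0.6; 0 0 0 0 0.5; 0 0 0 0 0.5; 0 0 0 0 0.5"

```text
time_s: 10.15
position: [0.5654, -0.1382, 0.0644]
eef_rot: [-0.105, -3.139, -0.0]
wrist_force: [0.5, 0.5, -0.4]
gripper_width: 0.0231
```

```bash
python3 - <<'E'
from h import *
c,i,d=cam("scene")
cv2.imwrite("pics/s5.png",cv2.resize(i[40:180,80:300,::-1],None,fx=3.5,fy=3.5))
s=arm.state();print(s["time_s"],s["position"],s["wrist_force"],s["gripper_width"])
E
```

```text
10.2 [ 0.56542706 -0.13815757  0.06445161] [-0.42466594  0.22153037 -0.02703232] 0.02330851770298486
```

View pics/s5.png

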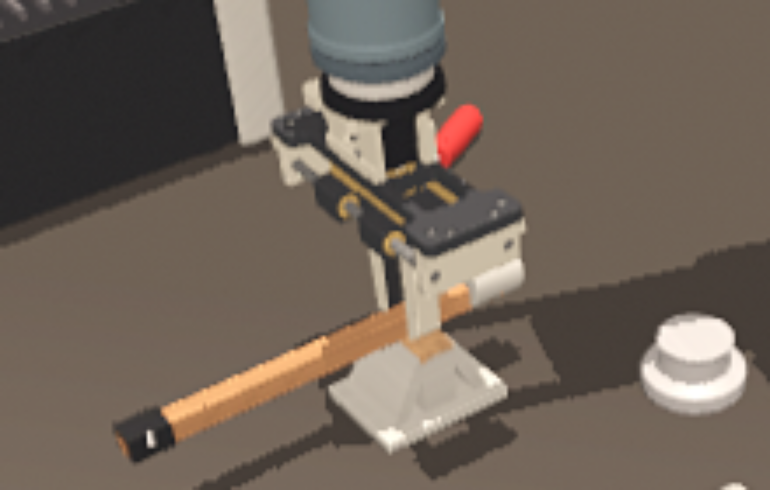

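The bar stays level with the fingers open: wrist force is zero and the opening is 23 mm. I'll open further and rise straight up.

>>> send_rows:
  moves: "0 0 0 0 0.4; 0 0 0 0 0.3; 0 0 0 0 0.3; 0 0 0 0 0.3; 0 0 0 0 0.3"

```text
time_s: 10.7
position: [0.5655, -0.1382, 0.0647]
eef_rot: [0.104, 3.14, -0.0]
wrist_force: [0.7, -0.3, 0.6]
gripper_width: 0.0323
```

>>> send_rows:
  moves: "0 0 0 0 0.3; 0 0 10 0 0.3; 0 0 15 0 0.3; 0 0 20 0 0.3; 0 0 25 0 0.3"

```text
time_s: 11.2
position: [0.565, -0.138, 0.1354]
eef_rot: [-0.104, -3.139, -0.001]
wrist_force: [-0.5, -0.6, 0.2]
gripper_width: 0.0327
```

>>> send_rows:
  moves: "0 0 35 0 0.3; 0 0 35 0 0.3; 0 0 0 0 0.3; 0 0 0 0 0.3; 0 0 0 0 0.3"

```text
time_s: 11.7
position: [0.5648, -0.1379, 0.2039]
eef_rot: [-0.104, -3.138, -0.001]
wrist_force: [0.3, -0.3, -0.5]
gripper_width: 0.0325
```

```bash
python3 - <<'E'
from h import *
c,i,d=cam("scene"); W=world(c,i.shape,d)
cv2.imwrite("pics/s6.png",cv2.resize(i[40:180,80:300,::-1],None,fx=3.5,fy=3.5))
s=arm.state();print(s["time_s"],s["position"],s["wrist_force"],s["gripper_width"])
hsv=cv2.cvtColor(i,cv2.COLOR_RGB2HSV)
m=(hsv[...,1]>90)&(hsv[...,2]>80)&(hsv[...,0]<25)&(W[...,2]>.064)&(W[...,2]<.12)&(abs(W[...,1]+.14)<.05)
P=W[m]; print(m.sum()); l=cv2.fitLine(P.astype(np.float32),cv2.DIST_HUBER,0,.001,.001).ravel(); print("dir",l[:3],"yaw",np.degrees(np.arctan(l[1]/l[0])),"pitch",np.degrees(np.arcsin(l[2])))
m=(W[...,2]>.062)&(W[...,2]<.12)&(abs(W[...,1]+.14)<.06)&(W[...,0]>.35)
print("x range",np.percentile(W[m][:,0],[1,99]),"ztop",np.percentile(P[:,2],[50,95]))
m=(W[...,2]>.008)&(W[...,2]<.05)&(abs(W[...,1]-.105)<.05)&(abs(W[...,0]-.59)<.13); P=W[m]; print("short",cv2.minAreaRect(P[:,:2].astype(np.float32)*1000))
W0=np.load("scene0.npz")["W"]; m=(W0[...,2]>.008)&(W0[...,2]<.05)&(abs(W0[...,1]-.105)<.05)&(abs(W0[...,0]-.59)<.13); P=W0[m]; print("short0",cv2.minAreaRect(P[:,:2].astype(np.float32)*1000))
E
```

```text
11.75 [ 0.56469391 -0.13782306  0.20350266] [-0.63104398 -0.65466131  0.05613495] 0.03223547147889335
845
dir [ 0.99697065 -0.07721988 -0.00930683] yaw -4.428974 pitch -0.5332496
x range [0.48184546 0.77328499] ztop [0.07691895 0.08018258]
short ((587.4983520507812, 107.2847671508789), (37.42501449584961, 195.7560272216797), 87.94877624511719)
short0 ((586.8529052734375, 107.24517059326172), (38.34039306640625, 196.41722106933594), 88.02659606933594)
```

View pics/s6.png

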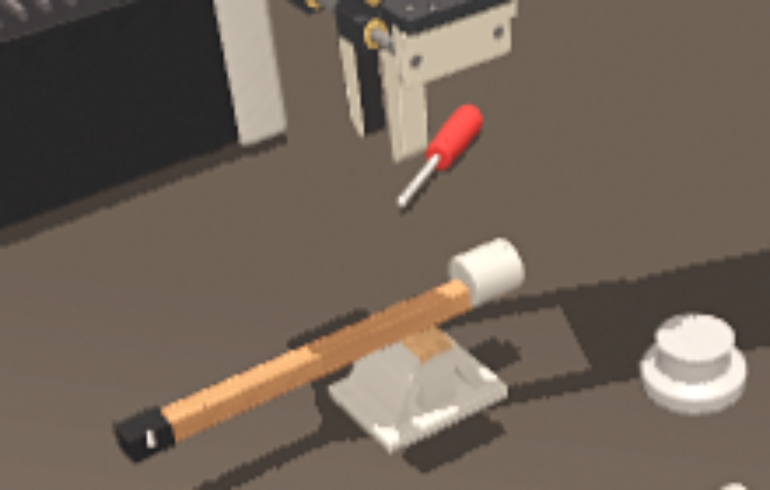

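It balances on the crest alone, with the gripper well above. I'll wait a little, recheck the level and hand in.

>>> send_rows:
  moves: "0 0 0 0 0.3; 0 0 0 0 0.3; 0 0 0 0 0.3; 0 0 0 0 0.3; 0 0 0 0 0.3"

```text
time_s: 12.25
position: [0.5655, -0.1382, 0.2046]
eef_rot: [-0.105, -3.14, -0.0]
wrist_force: [-0.5, -0.0, -0.4]
gripper_width: 0.0325
```

```bash
python3 - <<'E'
from h import *
c,i,d=cam("scene"); W=world(c,i.shape,d)
hsv=cv2.cvtColor(i,cv2.COLOR_RGB2HSV)
m=(hsv[...,1]>90)&(hsv[...,2]>80)&(hsv[...,0]<25)&(W[...,2]>.064)&(W[...,2]<.12)&(abs(W[...,1]+.14)<.05)
l=cv2.fitLine(W[m].astype(np.float32),cv2.DIST_HUBER,0,.001,.001).ravel(); p=np.degrees(np.arcsin(l[2])); print(l[:3],p,arm.state()["time_s"])
if abs(p)<2: print(arm.hand_in())
E
```

```text
[ 0.99760616 -0.06912017 -0.00206282] -0.11819087 12.3
the job is handed in; nothing more can be done
None
```

The long arm is balanced on the crest of the block, and I handed the job in at about 12.3 s. I gripped it at its balance point, carried it over the short arm, lowered it until it touched the crest, released it and raised the gripper clear.

- **Level:** the last two checks, about 0.5 s apart, showed a pitch of -0.5° and then -0.1°. The arm had not moved since release.
- **Square:** the bar lay at -4.4° and then -4.0°, against about -3.7° for the block, so it is within 1° of square.
- **Height:** the top of the bar was at about 78–80 mm, which puts its underside near the 60 mm crest.
- **Short arm:** it read within 1 mm of where it started.
- **Robot:** the fingertips were about 0.12 m above the bar and touching nothing.

The only disagreement was small. Before I set the arm down, its head tip read about 1.5 mm short of where I expected, so I shifted the arm 2 mm to suit. No check failed.

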